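# Lock a print block in the jig with a tapped wedge

## Robot

A 7-joint arm with a two-finger parallel gripper is mounted at the origin on the work surface. World frame = base frame: x ahead of the robot, y to its left, z up, the work surface at z = 0. Lengths are in m, angles in rad, forces in N, time in s.
With the tool pointing down it reaches from about 0.4 to 0.9 m from the base axis. Payload 5.6 kg.
Tool frame: the origin (TCP) lies at the very end of the fingers, on their centre line; the grasp point (between the pads) lies 19 mm behind it (manip.grip_depth is the distance from the TCP to the grasp point, in m); z points along the fingers, y is the line along which they close (so a half turn about z gives the same grasp; the last joint's range is limited). The gripper opens to 92 mm and grips with 3 to 60 N. Pads are 20 mm wide; open, the fingers measure 128 mm over their backs; the gripper's body (75 mm by 189 mm) begins 69 mm behind the grasp point.
Start: joints at [1.277, 0.468, -0.012, 1.603, 0.006, 1.071, -0.056], TCP at [0.161, -0.63, 0.193] pointing down, gripper open.
Joint ranges: [-2.53, 2.53], [-0.31, 2.02], [-1.57, 1.55], [0.28, 2.44], [-1.29, 4.43], [0.15, 1.84], [-2.92, 2.92]. Speed limits (rad/s): [2.57, 2.57, 3.14, 3.14, 3.14, 3.14, 3.14].

## Interface

Orientations are given as a unit quaternion [w, x, y, z].
In Python, from workcell import telemetry, snapshot, calibration, job, manip gives the robot as it stands.
- The arm moves only by the shell command python3 -m jog 'ROWS'. ROWS is JSON, a list of rows, each an object of numbers: "dx", "dy", "dz": the shift along the tool's x, y, z in units of 25 mm (1.0 is 25 mm); "ax", "ay", "az": the turn, a rotation vector about the tool's x, y, z in units of 5 degrees (1.0 is 5 degrees); "hand": the closure, from -1 (fully open) to 1 (shut). In form: [{"dx": .., "dy": .., "dz": .., "ax": .., "ay": .., "az": .., "hand": ..}, ...]. A call has 1 to 20 rows; each row is the pose to reach, as a shift and turn from the pose commanded when the call began, along the tool's axes at that moment; what a row does not reach only later rows make up. A row lasts 1/10 s, in which the tool goes at most 50 mm and 8.59 degrees, less where a joint would pass 70% of its speed; a pose out of reach is approached as far as the arm can. A call with a gripper value outside its range is refused whole. The fingers move at their own pace and stop on an object; the grip force is fixed at half the most. Time passes only in rows, so rows that repeat a pose let the fingers close. It gives the time, the measured TCP pose, the force, the opening and the grip force at its end, in the units of the state.
- telemetry.observe(): the state, without advancing time (a new reading comes with each control period).
- snapshot(name): name is "scene" or "top"; returns the picture (420x560x3 uint8, red, green, blue); there is no depth.
- calibration(name): a dict with "fov_y" (degrees; the focal length in pixels is half the picture's height over the tangent of half this angle, whatever the lens; pixels are square), "cx", "cy" (the principal point, pixels), "k1" (the pictures are not rectified: a ray, as slopes to the right and down, at radius r is drawn at 1 + k1 r^2 times it, then the intrinsics apply), "R" (3x3) and "t" (3): a world point X has camera coordinates R X + t. Camera axes: x right, y down, z forward; pixel columns grow to the right and rows downward; lengths in m; the calibration is good to about 2 mm. A picture is of the moment at which its call begins. calibration takes no time and is no camera call.
- job.finish_job(): hands the job in; it is judged then, once.
The state is a dict: "clock": time; "qpos": joint angles; "qd": joint speeds; "joint_torque": joint torques, N m; "eef_pos": TCP position; "orientation": TCP orientation; "force": force on the tool from outside, world axes, zero at the start; "wrist_torque": the same for the moment, N m; "grip_width": finger opening in m; "grasp_force": force on a finger pad.
Only numpy, scipy, OpenCV 4.12 (cv2) and the standard library are available. Lean on these libraries where they do the work, as an engineer would, in place of code of your own. Each camera call takes 0.05 s, during which the arm holds its last target. There are 200 camera calls.

## Task

Take the pale wooden wedge from the grey rack, stand it thin end down in the slot of the jig and let go of it; then, with the wooden mallet held upright, tap it gently down until it stops going forward and the print block is clamped tight. Finish by standing the mallet upright on the table, clear of the jig; drive the wedge with the mallet only, never with the hand, and leave the orange wedge, the ink tin and the mug where they are.

Things in the scene. Friction and masses are not known exactly. Their poses are not given: they have to be found in the camera images.
- jig: wooden jig fixed to the table, turned about z differently each time: plywood base 15 mm thick, x -230 to +60 mm, y +-65 mm. Origin: on the table under the middle of the wedge slot; x = clamping line. Towards -x of the slot: blue jaw, print block, aluminium stop bar; on +x: a fixed brown cheek up to x = 48 mm. Cheek and jaw at the slot: 44 mm wide (y), tops 92 mm above the table.
- slot (a point): fixed point mid-slot at the level of the cheek and jaw tops, 92 mm above the table; axes as the jig's. With the jaw fully back the slot here is 16 mm wide (x) and centred on it; if the jaw is forward, only its wall is farther to -x. The walls lean apart upwards 1:10 each, so the slot narrows 1 mm in 5 downwards; open at both y ends; its floor is 77 mm down.
- jaw: blue jaw that slides along the jig's -x, up to 14 mm, against 4 N of friction, with a sprung pad in front (10 N/mm, 4 mm travel). Its origin is the jig's when fully back; it starts 0 to 1 mm forward; the pad takes up the block's play 2.5 to 7.5 mm from fully back. The stop bar is bolted differently each time and not reported: where the wedge jams varies by 25 mm in height, so feel it.
- block: print block lying in the jig between jaw and stop bar with some play: wood 100 (x) x 84 x 22 mm faced with black lino 96 x 80 mm x 4 mm, 0.3 kg. Origin: centre of its underside, 15 mm above the table; axes as the jig's.
- wedge: pale wooden wedge, 40 g, red band near the head, upright in one rack socket (foot 10 mm above the table). Origin: centre of the foot; z up to the head. 91 mm high, 30 mm wide (y), thickness (x) 10 mm at the foot growing evenly to 28 mm at the head; either way round. Grip its 30 mm width near the head. It goes into the slot with its x along the jig's x and first rests about 30 mm deep.
- wedge_head (a point): centre of the wedge's flat head, 91 mm above its foot: tap here. It moves down at about 4 to 7 N, 8 to 38 mm, pushing the jaw ahead; then the block is tight and the force climbs by 2 to 3 N per mm. Stopping at a mallet force of 13 to 18 N leaves it tight; over 30 N would break the jig. Friction keeps it in.
- spare: orange plastic wedge of the same shape with black bands, in the other socket of the rack; it belongs to another job and stays where it is. Origin: centre of the foot.
- rack: grey block 150 (x) x 90 x 50 mm, fixed to the table, with two rectangular sockets 20 mm (x) x 34 mm (y), 40 mm deep, at x = -33 and +33 mm. Origin: centre of its underside; the wedges in it have their axes along the rack's.
- mallet: turned wooden mallet, 0.32 kg, standing upright on its head on the table: round head 66 mm across and 60 mm high below (flat striking face at the bottom), round dark handle 25 mm across and 73 mm long above it. Origin: centre of the bottom face; z up along the handle. Grip the handle from above with the fingertips just over the head.
- ink_tin: blue and steel ink tin, 76 mm across, 60 mm high; bystander. Origin: centre of its underside.
- mug: white mug, 80 mm across, 90 mm high; bystander. Origin: centre of its underside.
Not all that is in view belongs to the job. Leave any blue or purple look-alike of the block alone. What is shaped like the mallet but red is not meant.

How it is judged:
On the way, in this order (a step that is already met when the one before it is completed fails the run):
1. the wooden wedge stands in the slot, thin end down, let go (horizontal distance between wedge and slot below 0.012 m and z of wedge in the frame of jig below 0.075 m and angle between wedge's own z axis and vertical below 0.2 rad and contact force between the fingers and wedge below 0.05 N), for 0.2 s.
2. the mallet drives the wedge and the jaw presses on the block (contact force between mallet and wedge above 3 N and contact force between jaw and block above 2 N).
At the end, for the whole second after the job is handed in: The wooden wedge is stuck upright in the slot (foot within 15 mm of its middle, under 55 mm above the table); with nobody pushing, the jaw squeezes the block with over 3 N and the block lies flat; the mallet stands upright on the table (bottom within 6 mm of it), at rest, off the wedge (contact force between jaw and block above 3 N and horizontal distance between wedge and slot below 0.015 m and angle between wedge's own z axis and vertical below 0.15 rad and z of wedge in the frame of jig below 0.055 m and linear speed of each of wedge, block below 0.01 m/s and contact force between mallet and wedge below 0.05 N and angle between mallet's own z axis and vertical below 0.1 rad and height (world z) of mallet between -0.006 and 0.006 m and linear speed of mallet below 0.02 m/s and height (world z) of block below 0.02 m); the robot touches nothing.
It fails at once if the mallet hits or presses the wedge with more than 30 N (contact force between mallet and wedge above 30 N).
It fails at once if the wedge is driven tight with the hand (the robot touches it while the jaw presses on the block with over 5 N) (contact force between any of the fingers, the arm and wedge above 0.3 N and contact force between jaw and block above 5 N).
It fails at once if the orange wedge is taken from or shifted in the rack by more than 15 mm (distance of spare from where it was at the start of the episode above 0.015 m).
It fails at once if the ink tin or the mug is shifted by more than 20 mm (distance of any of ink_tin, mug from where it was at the start of the episode above 0.02 m).
It also fails if it takes over 72 s, if anything falls off the work surface, if the arm or the gripper's body presses on something with over 40 N, if the wrist force passes 120 N, or if a joint passes its speed limit or range.

## Working session

There is one attempt and no reset: what is moved stays moved. The work goes in short steps, Python scripts to look and compute and a shell command to move; the robot and the scene stay as the last step left them, time stands still between calls to the robot, and variables do not carry over. Pictures are saved under pics/ and viewed, at most 10 in all, crops included, and the job is handed in when it is done.

```bash
mkdir -p pics; ls
python3 - <<'E'
from workcell import telemetry, snapshot, calibration, manip
import cv2
for n in ("scene","top"):
    im=snapshot(n); cv2.imwrite(f"pics/{n}0.png",im[:,:,::-1]); print(n,calibration(n))
print(telemetry.observe()); print(manip.grip_depth)
E
```

```text
pics
scene {'fov_y': 48.19917893940503, 'cx': 277.68678353364305, 'cy': 213.81108895929265, 'k1': 0.030217436845830205, 'R': array([[ 0.56085675,  0.82791149, -0.00150541],
       [ 0.64077324, -0.43523261, -0.63244148],
       [-0.52426078,  0.35374444, -0.77460668]]), 't': array([-0.29336921, -0.29385185,  1.39982749])}
top {'fov_y': 43.33104093581119, 'cx': 274.750494085728, 'cy': 213.6627403135207, 'k1': 0.06534245119857894, 'R': array([[ 0.01560023, -0.99978767,  0.01346294],
       [-0.98868314, -0.0174334 , -0.14900246],
       [ 0.14920552, -0.01098611, -0.98874517]]), 't': array([-0.02361776,  0.54897643,  1.40285504])}
{'clock': 0.1, 'qpos': array([ 1.27704273,  0.4682607 , -0.01162087,  1.60351323,  0.0060226 ,
        1.07140024, -0.05632349]), 'qd': array([ 1.22448231e-04, -2.05680463e-03, -3.30018215e-06, -2.53535367e-03,
        5.76631777e-04, -2.18173538e-04,  1.49825101e-03]), 'joint_torque': array([ 1.26682971e-03, -5.21647561e+01, -1.22256231e-02, -2.44364190e+01,
       -5.67558606e-02,  1.40633876e-02,  3.62651929e-05]), 'eef_pos': array([ 0.16108791, -0.62915659,  0.19216165]), 'orientation': array([-7.57256856e-04,  9.92154142e-01,  1.25018241e-01, -1.58310634e-04]), 'force': array([-0.69414405, -0.39831655, -0.58387123]), 'wrist_torque': array([ 0.04913982, -0.00753864,  0.00999561]), 'grasp_force': 0.0, 'grip_width': 0.09175720866815536}
0.0187
```

View pics/scene0.png

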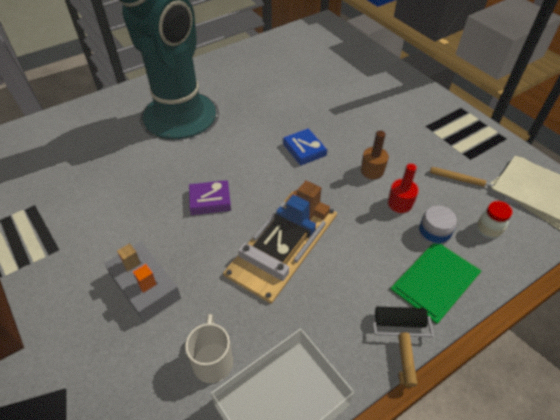

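View pics/top0.png

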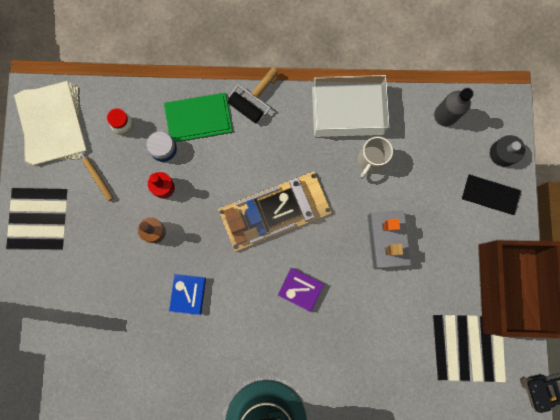

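The scene view shows the robot at the back. In the top view, the rack is at (390,240), the jig at (275,210), the tin at (161,146) and the mug at (376,155).

Candidates in the top view:
- **Wedges:** pale (396,250) and orange (392,225). The pale one is meant.
- **Mallets:** brown (151,230) and red (160,184). The brown wooden one is meant.

I'll confirm both in one enlarged crop.

```bash
cat > h.py <<'E'
import numpy as np, cv2
from workcell import calibration
def cam(n):
    c=calibration(n); f=210/np.tan(np.radians(c["fov_y"]/2))
    return np.array(c["R"]),np.array(c["t"]),np.array([[f,0,c["cx"]],[0,f,c["cy"]],[0,0,1]]),np.array([c["k1"],0,0,0,0.])
def proj(n,P):
    R,t,K,D=cam(n); return cv2.projectPoints(np.atleast_2d(np.array(P,float)),cv2.Rodrigues(R)[0],t,K,D)[0][:,0]
def ray(n,u):
    R,t,K,D=cam(n); p=cv2.undistortPoints(np.array([[u]],float),K,D)[0,0]
    return -R.T@t, R.T@np.array([p[0],p[1],1])
def at(n,u,z):
    o,d=ray(n,u); return o+d*(z-o[2])/d[2]
E
python3 - <<'E'
import cv2,numpy as np
t=cv2.imread('pics/top0.png');s=cv2.imread('pics/scene0.png')
def c(im,x,y,w,h,k): return cv2.resize(im[y:y+h,x:x+w],None,fx=k,fy=k,interpolation=cv2.INTER_CUBIC)
a=np.hstack([c(t,210,165,125,90,4)[:, :500],c(t,362,202,60,72,5)])
b=np.hstack([c(t,130,160,60,90,2.6666667)[:240,:160],c(s,100,230,85,60,4),c(s,340,120,60,60,4)[:, :240]]) 
print(a.shape,b.shape)
W=max(a.shape[1],b.shape[1])
o=np.zeros((600,W,3),np.uint8);o[:360,:a.shape[1]]=a;o[360:,:b.shape[1]]=b
cv2.imwrite('pics/crop1.png',o)
E
```

```text
(360, 800, 3) (240, 740, 3)
```

View pics/crop1.png

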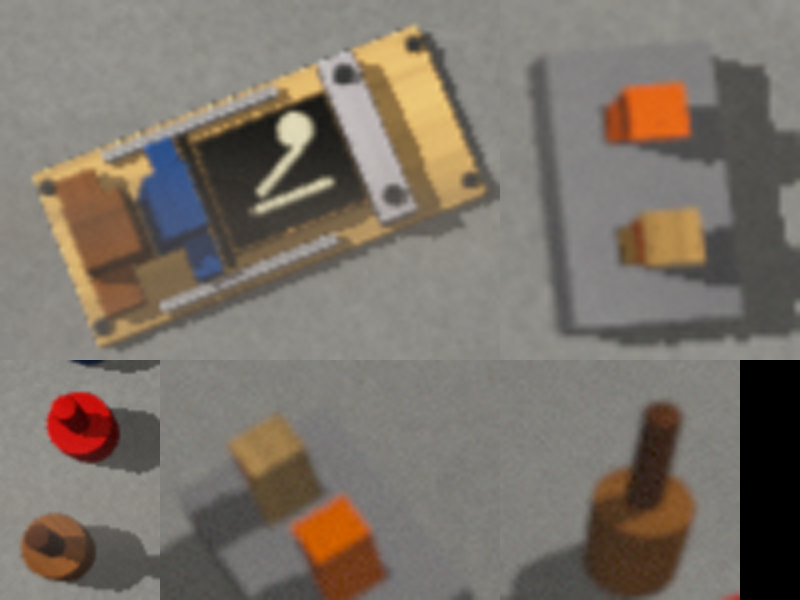

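The crop confirms both: the pale wooden wedge with a red band is in the lower rack socket (top px ~396.5,249.5), and the brown mallet is at ~(151,230). Next I'll fit poses and check them with wireframe overlays.

```bash
cat >> h.py <<'E'
from scipy.optimize import least_squares
def T(p,L):
    L=np.atleast_2d(np.array(L,float)); c,s=np.cos(p[2]),np.sin(p[2])
    return np.c_[p[0]+c*L[:,0]-s*L[:,1],p[1]+s*L[:,0]+c*L[:,1],L[:,2]]
def fit(obs,p0):  # obs: list (cam,pix,local)
    r=least_squares(lambda p:np.concatenate([proj(n,T(p,l))[0]-u for n,u,l in obs]),p0)
    return r.x,np.sqrt(np.mean(r.fun**2))
def box(x0,x1,y0,y1,z0,z1):
    v=[(x,y,z) for x in(x0,x1) for y in(y0,y1) for z in(z0,z1)]
    return [(a,b) for i,a in enumerate(v) for b in v[i+1:] if sum(q!=w for q,w in zip(a,b))==1]
def draw(im,n,p,edges,off,k,col):
    for a,b in edges:
        q=(proj(n,T(p,[a,b]))+0.5-off)*k-0.5
        cv2.line(im,tuple(np.round(q[0]).astype(int)),tuple(np.round(q[1]).astype(int)),col,1,cv2.LINE_AA)
E
cat > fit1.py <<'E'
from h import *
f=lambda x,y:((x+.5)/4+210-.5,(y+.5)/4+165-.5)
jig,e=fit([('top',f(34,178),(.06,-.065,.015)),('top',f(98,345),(.06,.065,.015)),('top',f(415,27),(-.23,-.065,.015)),('top',f(486,192),(-.23,.065,.015))],[.6,.1,1.95])
print('jig',jig,e)
g=lambda x,y:((x-500+.5)/5+362-.5,(y+.5)/5+202-.5)
w=[('top',g(642,212),(-.014,.015,.101)),('top',g(702,208),(-.014,-.015,.101)),('top',g(706,262),(.014,-.015,.101)),('top',g(645,266),(.014,.015,.101))]
# local: wedge x -> image down (world -x): yaw ~ pi ; image left = world +y = local -y
w=[(n,u,(l[0],-l[1],l[2])) for n,u,l in w]
wed,e=fit(w,[.5,-.2,3.1]); print('wedge',wed,e)
# scene cube crop: offset 100,230 scale 4, x shift 160, y shift 360
s=lambda x,y:((x-160+.5)/4+100-.5,(y-360+.5)/4+230-.5)
print('wedge head scene', at('scene',s(269,443),.101),'top',at('top',g(674,237),.101))
rack,e=fit([('top',g(549,57),(.075,.045,.05)),('top',g(708,42),(.075,-.045,.05)),('top',g(742,315),(-.075,-.045,.05)),('top',g(570,324),(-.075,.045,.05))],[.5,-.2,0]); print('rack',rack,e)
m=lambda x,y:((x+.5)*.375+130-.5,(y-360+.5)*.375+160-.5)
q=lambda x,y:((x-500+.5)/4+340-.5,(y-360+.5)/4+120-.5)
print('mallet',at('top',m(40,537),.133),at('scene',q(662,416),.133))
E
cat > ov.py <<'E'
from fit1 import *
import sys
t=cv2.imread('pics/top0.png');sc=cv2.imread('pics/scene0.png')
k=4
def c(im,x,y,w,h): return cv2.resize(im[y:y+h,x:x+w],None,fx=k,fy=k,interpolation=cv2.INTER_CUBIC)
jb=box(-.23,.06,-.065,.065,0,.015)+box(.008,.048,-.022,.022,.0151,.092)
jj=[((-.008,-.022,.092),(-.008,.022,.092))]
def mk(mal):
    E=[]
    for z,r in((0,.033),(.06,.033),(.06,.0125),(.133,.0125)):
        a=np.linspace(0,2*np.pi,25); P=[(r*np.cos(i),r*np.sin(i),z) for i in a]; E+=list(zip(P,P[1:]))
    return E
def wd(): 
    v=[(sx*(.014 if z>.06 else .0091-.0),sy*.015,z) for sx in(-1,1) for sy in (-1,1) for z in(.05,.101)]
    return box(-.014,.014,-.015,.015,.101,.1011)
def render(mal,out):
    A=[]
    for n,im,x,y,w,h,j in(('top',t,210,165,120,90,0),('scene',sc,222,175,118,90,0),):
        o=c(im,x,y,w,h); draw(o,n,jig,jb,np.array([x,y]),k,(0,255,0)); draw(o,n,jig,jj,np.array([x,y]),k,(0,0,255)); A.append(o[:, :400] if n=='x' else o)
    B=[]
    for n,im,x,y,w,h in(('top',t,365,205,50,60),('scene',sc,105,235,75,60),('top',t,133,212,35,35),('scene',sc,355,120,40,60)):
        o=c(im,x,y,w,h)
        if n=='top' and x<200 or x>350 and n=='scene': draw(o,n,mal,mk(0),np.array([x,y]),k,(255,255,0))
        else: draw(o,n,wed,wd(),np.array([x,y]),k,(255,0,0)); draw(o,n,rack,box(-.075,.075,-.045,.045,0,.05),np.array([x,y]),k,(0,255,0))
        B.append(np.pad(o,((0,240-o.shape[0]),(0,0),(0,0))))
    A=np.hstack(A);B=np.hstack(B); A=cv2.resize(A,None,fx=.84,fy=.84)[:, :800]
    o=np.zeros((A.shape[0]+240,800,3),np.uint8);o[:A.shape[0],:A.shape[1]]=A;o[A.shape[0]:,:B.shape[1]]=B[:,:800]
    cv2.imwrite(out,o);print(o.shape)
mal=list(((at('top',m(40,537),.133)+at('scene',q(662,416),.133))/2)[:2])+[0]
render(mal,sys.argv[1])
E
python3 ov.py pics/ov1.png
```

```text
jig [0.5285506  0.06450421 1.96874551] 0.5933858212381667
wedge [ 0.45331283 -0.3301917   3.20687988] 0.22020678191305557
wedge head scene [ 0.45341689 -0.32706668  0.101     ] top [ 0.45329246 -0.33032823  0.101     ]
rack [ 0.48642465 -0.32607812  0.08434155] 0.6446825653032162
mallet [0.49794535 0.31493279 0.133     ] [0.50033554 0.31716514 0.133     ]
(542, 800, 3)
```

View pics/ov1.png

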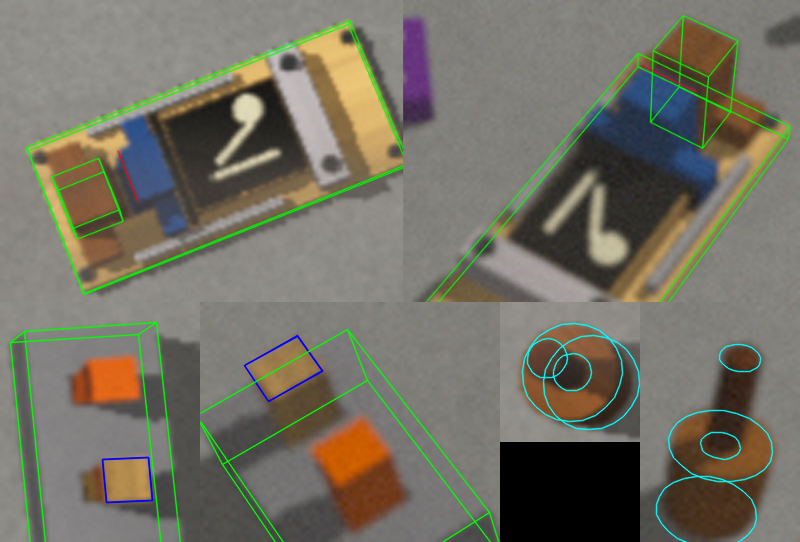

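The overlays fit the jig base, cheek, jaw edge and wedge head to about 2–3 mm. The two cameras differ by about 3 mm, so I'll average them. Next I plan the wedge grasp.

```bash
cat > plan.py <<'E'
import sys,numpy as np
from scipy.spatial.transform import Rotation as Ro
from workcell import telemetry
s=telemetry.observe(); q=s["orientation"]; R=Ro.from_quat([q[1],q[2],q[3],q[0]])
x,y,z,psi=map(float,sys.argv[1:5])
G=Ro.from_matrix(np.array([[np.cos(psi),np.sin(psi),0],[np.sin(psi),-np.cos(psi),0],[0,0,-1.]]))
d=R.inv().apply(np.array([x,y,z])-s["eef_pos"])/.025
a=np.degrees((R.inv()*G).as_rotvec())/5
print('d',d.round(3),'a',a.round(3),'rows>=',np.abs(d).max()/2,np.abs(a).max()/1.7)
E
python3 plan.py .4533 -.3287 .15 .075
```

```text
d [14.305 -8.74   1.698] a [-0.018  0.003  2.013] rows>= 7.152376161497778 1.1842867245960336
```

```bash
python3 -m jog '[{"dx":14.3,"dy":-8.74,"dz":1.7,"ax":-0.02,"az":2.0,"hand":-1},{"dx":14.3,"dy":-8.74,"dz":1.7,"ax":-0.02,"az":2.0,"hand":-1},{"dx":14.3,"dy":-8.74,"dz":1.7,"ax":-0.02,"az":2.0,"hand":-1},{"dx":14.3,"dy":-8.74,"dz":1.7,"ax":-0.02,"az":2.0,"hand":-1},{"dx":14.3,"dy":-8.74,"dz":1.7,"ax":-0.02,"az":2.0,"hand":-1},{"dx":14.3,"dy":-8.74,"dz":1.7,"ax":-0.02,"az":2.0,"hand":-1},{"dx":14.3,"dy":-8.74,"dz":1.7,"ax":-0.02,"az":2.0,"hand":-1},{"dx":14.3,"dy":-8.74,"dz":1.7,"ax":-0.02,"az":2.0,"hand":-1},{"dx":14.3,"dy":-8.74,"dz":1.7,"ax":-0.02,"az":2.0,"hand":-1},{"dx":14.3,"dy":-8.74,"dz":1.7,"ax":-0.02,"az":2.0,"hand":-1},{"dx":14.3,"dy":-8.74,"dz":1.7,"ax":-0.02,"az":2.0,"hand":-1},{"dx":14.3,"dy":-8.74,"dz":1.7,"ax":-0.02,"az":2.0,"hand":-1},{"dx":14.3,"dy":-8.74,"dz":1.7,"ax":-0.02,"az":2.0,"hand":-1},{"dx":14.3,"dy":-8.74,"dz":1.7,"ax":-0.02,"az":2.0,"hand":-1}]'; python3 plan.py .4533 -.3287 .069 .075
python3 - <<'E'
from workcell import snapshot
import cv2,numpy as np
c=lambda im,x,y,w,h:cv2.resize(im[y:y+h,x:x+w],None,fx=4,fy=4,interpolation=cv2.INTER_CUBIC)
t=snapshot('top')[:,:,::-1];s=snapshot('scene')[:,:,::-1]
cv2.imwrite('pics/a1.png',np.hstack([c(t,350,190,95,100),c(s,80,190,105,100)]))
E
```

```text
d [14.305 -8.735  4.938] a [-0.018  0.003  2.013] rows>= 7.152578329824428 1.1842867245960336invalid input
```

View pics/a1.png

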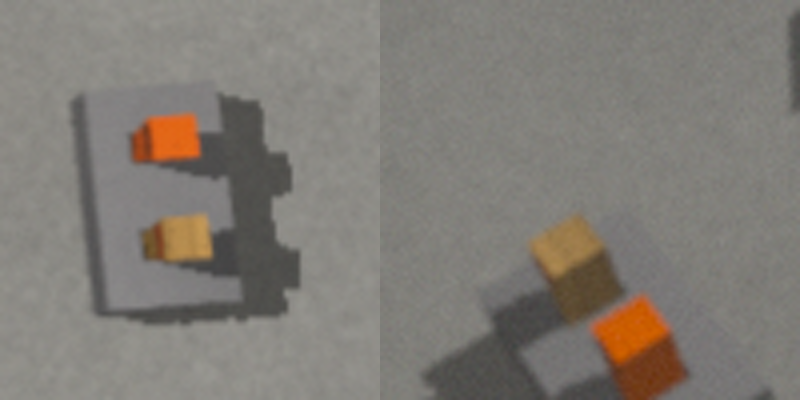

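The move was refused and the arm hasn't moved; the picture shows only the untouched rack. I'll retry with all keys present.

```bash
python3 -m jog '[{"dx":2,"dy":-1.2,"dz":0.2,"ax":0,"ay":0,"az":0.3,"hand":-1}]'
```

```text
clock: 0.3
eef_pos: [0.1899, -0.5984, 0.1886]
orientation: [0.002, 0.994, 0.106, -0.002]
force: [0.7, -1.5, 0.5]
grip_width: 0.0918
grasp_force: 0.0
```

```bash
python3 plan.py .4533 -.3287 .15 .075
```

```text
d [12.584 -8.321  1.469] a [0.035 0.044 1.583] rows>= 6.291866393778369 0.931069527149206
```

```bash
python3 -m jog '[{"dx":12.4,"dy":-7.9,"dz":1.5,"ax":0,"ay":0,"az":1.7,"hand":-1},{"dx":12.4,"dy":-7.9,"dz":1.5,"ax":0,"ay":0,"az":1.7,"hand":-1},{"dx":12.4,"dy":-7.9,"dz":1.5,"ax":0,"ay":0,"az":1.7,"hand":-1},{"dx":12.4,"dy":-7.9,"dz":1.5,"ax":0,"ay":0,"az":1.7,"hand":-1},{"dx":12.4,"dy":-7.9,"dz":1.5,"ax":0,"ay":0,"az":1.7,"hand":-1},{"dx":12.4,"dy":-7.9,"dz":1.5,"ax":0,"ay":0,"az":1.7,"hand":-1},{"dx":12.4,"dy":-7.9,"dz":1.5,"ax":0,"ay":0,"az":1.7,"hand":-1},{"dx":12.4,"dy":-7.9,"dz":1.5,"ax":0,"ay":0,"az":1.7,"hand":-1},{"dx":12.4,"dy":-7.9,"dz":1.5,"ax":0,"ay":0,"az":1.7,"hand":-1},{"dx":12.4,"dy":-7.9,"dz":1.5,"ax":0,"ay":0,"az":1.7,"hand":-1},{"dx":12.4,"dy":-7.9,"dz":1.5,"ax":0,"ay":0,"az":1.7,"hand":-1},{"dx":12.4,"dy":-7.9,"dz":1.5,"ax":0,"ay":0,"az":1.7,"hand":-1},{"dx":12.4,"dy":-7.9,"dz":1.5,"ax":0,"ay":0,"az":1.7,"hand":-1}]'; python3 plan.py .4533 -.3287 .069 .075
```

```text
clock: 1.6
eef_pos: [0.4536, -0.3339, 0.1513]
orientation: [0.0, 0.999, 0.037, -0.0]
force: [-0.2, 0.3, 0.4]
grip_width: 0.0917
grasp_force: 0.0
d [ 2.000e-03 -2.090e-01  3.293e+00] a [ 0.005  0.002 -0.013] rows>= 1.6463601123183407 0.007937979612471504
```

```bash
python3 -m jog '[{"dx":0,"dy":-0.2,"dz":1,"ax":0,"ay":0,"az":0,"hand":-1},{"dx":0,"dy":-0.2,"dz":2,"ax":0,"ay":0,"az":0,"hand":-1},{"dx":0,"dy":-0.2,"dz":3,"ax":0,"ay":0,"az":0,"hand":-1},{"dx":0,"dy":-0.2,"dz":3.3,"ax":0,"ay":0,"az":0,"hand":-1},{"dx":0,"dy":-0.2,"dz":3.3,"ax":0,"ay":0,"az":0,"hand":-1},{"dx":0,"dy":-0.2,"dz":3.3,"ax":0,"ay":0,"az":0,"hand":0},{"dx":0,"dy":-0.2,"dz":3.3,"ax":0,"ay":0,"az":0,"hand":1},{"dx":0,"dy":-0.2,"dz":3.3,"ax":0,"ay":0,"az":0,"hand":1},{"dx":0,"dy":-0.2,"dz":3.3,"ax":0,"ay":0,"az":0,"hand":1},{"dx":0,"dy":-0.2,"dz":3.3,"ax":0,"ay":0,"az":0,"hand":1},{"dx":0,"dy":-0.2,"dz":3.3,"ax":0,"ay":0,"az":0,"hand":1}]'
```

```text
clock: 2.7
eef_pos: [0.4543, -0.3277, 0.0689]
orientation: [0.0, 0.999, 0.038, 0.0]
force: [0.7, -0.8, -0.7]
grip_width: 0.0457
grasp_force: 0.0
```

```bash
python3 -m jog '[{"dx":0,"dy":0,"dz":0,"ax":0,"ay":0,"az":0,"hand":1},{"dx":0,"dy":0,"dz":0,"ax":0,"ay":0,"az":0,"hand":1},{"dx":0,"dy":0,"dz":0,"ax":0,"ay":0,"az":0,"hand":1},{"dx":0,"dy":0,"dz":0,"ax":0,"ay":0,"az":0,"hand":1},{"dx":0,"dy":0,"dz":0,"ax":0,"ay":0,"az":0,"hand":1},{"dx":0,"dy":0,"dz":0,"ax":0,"ay":0,"az":0,"hand":1},{"dx":0,"dy":0,"dz":0,"ax":0,"ay":0,"az":0,"hand":1}]'
```

```text
clock: 3.4
eef_pos: [0.4541, -0.3277, 0.0687]
orientation: [-0.0, 0.999, 0.038, -0.0]
force: [0.4, -0.3, 0.0]
grip_width: 0.0297
grasp_force: 30.0
```

```bash
python3 -m jog '[{"dx":0,"dy":0,"dz":-1,"ax":0,"ay":0,"az":0,"hand":1},{"dx":0,"dy":0,"dz":-2,"ax":0,"ay":0,"az":0,"hand":1},{"dx":0,"dy":0,"dz":-3,"ax":0,"ay":0,"az":0,"hand":1},{"dx":0,"dy":0,"dz":-4,"ax":0,"ay":0,"az":0,"hand":1},{"dx":0,"dy":0,"dz":-4.6,"ax":0,"ay":0,"az":0,"hand":1},{"dx":0,"dy":0,"dz":-4.6,"ax":0,"ay":0,"az":0,"hand":1},{"dx":0,"dy":0,"dz":-4.6,"ax":0,"ay":0,"az":0,"hand":1}]'; python3 plan.py .5297 .0658 .185 1.969
```

```text
clock: 4.1
eef_pos: [0.4539, -0.3275, 0.1833]
orientation: [-0.0, 0.999, 0.038, -0.0]
force: [0.1, 0.0, -0.7]
grip_width: 0.0291
grasp_force: 30.0
d [  4.222 -15.458  -0.069] a [-5.0000e-03  1.0000e-03 -2.1691e+01] rows>= 7.72881854395393 12.759134805864706
```

```bash
python3 -m jog '[{"dx":0.3,"dy":-1,"dz":0,"ax":0,"ay":0,"az":-1.5,"hand":1},{"dx":0.6,"dy":-2,"dz":0,"ax":0,"ay":0,"az":-3,"hand":1},{"dx":0.9,"dy":-3.2,"dz":0,"ax":0,"ay":0,"az":-4.5,"hand":1},{"dx":1.2,"dy":-4.4,"dz":0,"ax":0,"ay":0,"az":-6,"hand":1},{"dx":1.5,"dy":-5.6,"dz":0,"ax":0,"ay":0,"az":-7.5,"hand":1},{"dx":1.8,"dy":-6.8,"dz":0,"ax":0,"ay":0,"az":-9,"hand":1},{"dx":2.1,"dy":-8,"dz":0,"ax":0,"ay":0,"az":-10.5,"hand":1},{"dx":2.4,"dy":-9.2,"dz":0,"ax":0,"ay":0,"az":-12,"hand":1},{"dx":2.8,"dy":-10.4,"dz":0,"ax":0,"ay":0,"az":-13.5,"hand":1},{"dx":3.2,"dy":-11.6,"dz":0,"ax":0,"ay":0,"az":-15,"hand":1},{"dx":3.5,"dy":-12.8,"dz":0,"ax":0,"ay":0,"az":-16.5,"hand":1},{"dx":3.8,"dy":-13.8,"dz":0,"ax":0,"ay":0,"az":-18,"hand":1},{"dx":4,"dy":-14.6,"dz":0,"ax":0,"ay":0,"az":-19.5,"hand":1},{"dx":4.2,"dy":-15.4,"dz":0,"ax":0,"ay":0,"az":-20.7,"hand":1},{"dx":4.2,"dy":-15.4,"dz":0,"ax":0,"ay":0,"az":-21.7,"hand":1},{"dx":4.2,"dy":-15.4,"dz":0,"ax":0,"ay":0,"az":-21.7,"hand":1},{"dx":4.2,"dy":-15.4,"dz":0,"ax":0,"ay":0,"az":-21.7,"hand":1},{"dx":4.2,"dy":-15.4,"dz":0,"ax":0,"ay":0,"az":-21.7,"hand":1},{"dx":4.2,"dy":-15.4,"dz":0,"ax":0,"ay":0,"az":-21.7,"hand":1}]'; python3 plan.py .5297 .0658 .185 1.969
python3 - <<'E'
from workcell import snapshot
import cv2,numpy as np
c=lambda im,x,y,w,h:cv2.resize(im[y:y+h,x:x+w],None,fx=6,fy=6,interpolation=cv2.INTER_CUBIC)
t=snapshot('top')[:,:,::-1];s=snapshot('scene')[:,:,::-1]
cv2.imwrite('pics/b_t.png',t);cv2.imwrite('pics/b_s.png',s)
cv2.imwrite('pics/b1.png',np.hstack([c(t,205,185,60,90),c(s,270,140,70,90)]))
E
```

```text
clock: 6.0
eef_pos: [0.5294, 0.0636, 0.1835]
orientation: [-0.0, 0.554, 0.833, -0.0]
force: [-1.5, 0.2, -0.4]
grip_width: 0.0295
grasp_force: 30.0
d [ 0.077  0.043 -0.061] a [-0.005  0.001 -0.011] rows>= 0.03851029554983908 0.006238561383055938
```

View pics/b1.png

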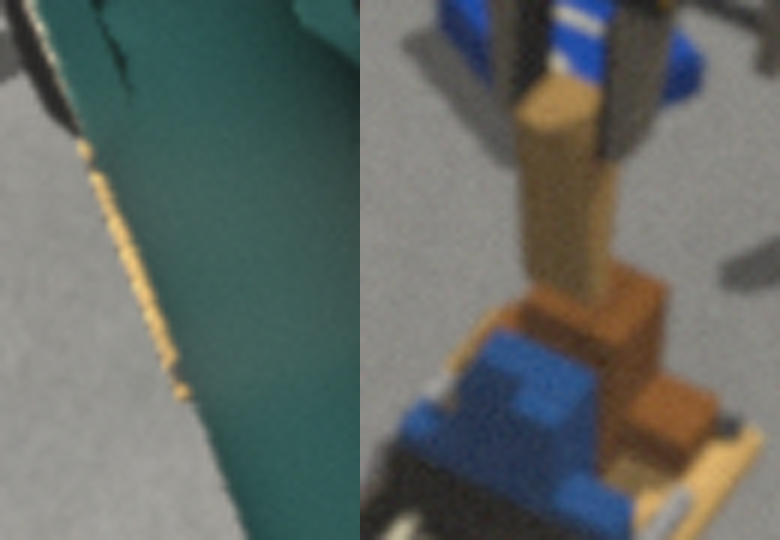

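```bash
python3 - <<'E' | grep -v -E "^(jig|wedge|rack|mallet)"
from fit1 import *
C=lambda P:((proj('scene',P)+.5-[270,140])*6+[360,0]-.5).round(0).astype(int).tolist()
print('cheek8-,8+,48+,48-',C(T(jig,[(.008,-.022,.092),(.008,.022,.092),(.048,.022,.092),(.048,-.022,.092)])))
print('jaw-8-,-8+',C(T(jig,[(-.008,-.022,.092),(-.008,.022,.092)])))
tcp=np.array([.5294,.0636]);p=[tcp[0],tcp[1],1.969]
h=.1835+.032
print('head',C(T(p,[(sx*.014,sy*.015,h) for sx,sy in((-1,-1),(-1,1),(1,1),(1,-1))])))
print('foot',C(T(p,[(sx*.005,sy*.015,h-.091) for sx,sy in((-1,-1),(-1,1),(1,1),(1,-1))])))
E
```

```text
cheek8-,8+,48+,48- [[617, 347], [518, 300], [572, 237], [669, 282]]
jaw-8-,-8+ [[595, 374], [496, 326]]
head [[586, 144], [512, 111], [554, 64], [627, 96]]
foot [[587, 306], [518, 273], [532, 257], [601, 289]]
```

Run:
```python
import cv2
s=cv2.imread('pics/b_s.png');cv2.imwrite('pics/b2.png',cv2.resize(s[150:220,280:340],None,fx=10,fy=8.5,interpolation=cv2.INTER_CUBIC)[:595])
```

```text
(no output)
```

View pics/b2.png

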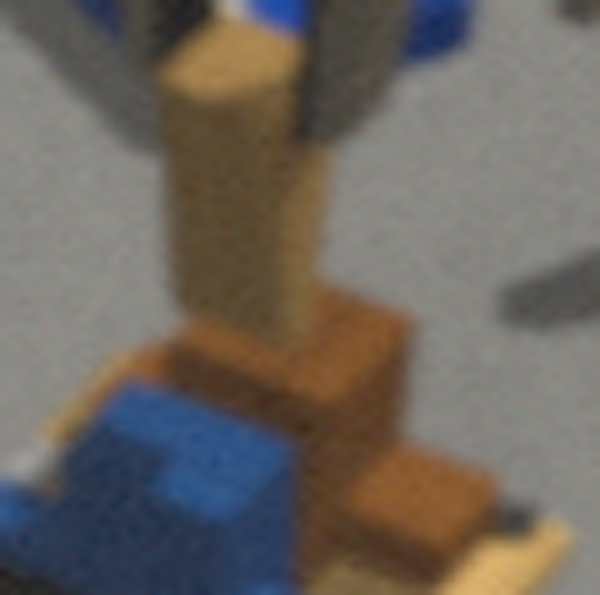

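In the scene view the wedge foot is at (297–311,185–190) px. The jaw and cheek corners are within 0.6 px of prediction. The wedge sits about 1 mm toward +x and -1.5 mm in y from mid-slot, so I make a small correction and then lower slowly.

```bash
python3 -m jog '[{"dx":-0.03,"dy":-0.06,"dz":0,"ax":0,"ay":0,"az":0,"hand":1},{"dx":-0.03,"dy":-0.06,"dz":0.5,"ax":0,"ay":0,"az":0,"hand":1},{"dx":-0.03,"dy":-0.06,"dz":1,"ax":0,"ay":0,"az":0,"hand":1},{"dx":-0.03,"dy":-0.06,"dz":1.3,"ax":0,"ay":0,"az":0,"hand":1},{"dx":-0.03,"dy":-0.06,"dz":1.5,"ax":0,"ay":0,"az":0,"hand":1},{"dx":-0.03,"dy":-0.06,"dz":1.7,"ax":0,"ay":0,"az":0,"hand":1},{"dx":-0.03,"dy":-0.06,"dz":1.7,"ax":0,"ay":0,"az":0,"hand":1},{"dx":-0.03,"dy":-0.06,"dz":1.7,"ax":0,"ay":0,"az":0,"hand":1}]'
```

```text
clock: 6.9
eef_pos: [0.5284, 0.0632, 0.1412]
orientation: [-0.0, 0.553, 0.833, 0.0]
force: [0.1, 1.3, -0.2]
grip_width: 0.0296
grasp_force: 30.0
```

```bash
python3 -m jog '[{"dx":0,"dy":0,"dz":0.15,"ax":0,"ay":0,"az":0,"hand":1},{"dx":0,"dy":0,"dz":0.3,"ax":0,"ay":0,"az":0,"hand":1},{"dx":0,"dy":0,"dz":0.4,"ax":0,"ay":0,"az":0,"hand":1},{"dx":0,"dy":0,"dz":0.4,"ax":0,"ay":0,"az":0,"hand":1},{"dx":0,"dy":0,"dz":0.4,"ax":0,"ay":0,"az":0,"hand":1}]'
```

```text
clock: 7.4
eef_pos: [0.5283, 0.0634, 0.1309]
orientation: [-0.0, 0.553, 0.833, 0.0]
force: [-1.4, 2.9, -1.6]
grip_width: 0.0295
grasp_force: 30.0
```

```bash
python3 -m jog '[{"dx":0.04,"dy":0,"dz":0,"ax":0,"ay":0,"az":0,"hand":1},{"dx":0.04,"dy":0,"dz":0.1,"ax":0,"ay":0,"az":0,"hand":1},{"dx":0.04,"dy":0,"dz":0.2,"ax":0,"ay":0,"az":0,"hand":1},{"dx":0.04,"dy":0,"dz":0.3,"ax":0,"ay":0,"az":0,"hand":1},{"dx":0.04,"dy":0,"dz":0.3,"ax":0,"ay":0,"az":0,"hand":1}]'
```

```text
clock: 7.9
eef_pos: [0.5279, 0.0642, 0.1234]
orientation: [-0.0, 0.553, 0.833, 0.0]
force: [0.4, 3.5, -0.9]
grip_width: 0.0297
grasp_force: 30.0
```

```bash
python3 -m jog '[{"dx":0,"dy":0,"dz":0,"ax":0,"ay":0,"az":0,"hand":0.3},{"dx":0,"dy":0,"dz":0,"ax":0,"ay":0,"az":0,"hand":0.1},{"dx":0,"dy":0,"dz":0,"ax":0,"ay":0,"az":0,"hand":-0.2},{"dx":0,"dy":0,"dz":0,"ax":0,"ay":0,"az":0,"hand":-0.2},{"dx":0,"dy":0,"dz":0,"ax":0,"ay":0,"az":0,"hand":-0.2},{"dx":0,"dy":0,"dz":0,"ax":0,"ay":0,"az":0,"hand":-0.2},{"dx":0,"dy":0,"dz":-1,"ax":0,"ay":0,"az":0,"hand":-0.2},{"dx":0,"dy":0,"dz":-2,"ax":0,"ay":0,"az":0,"hand":-0.2},{"dx":0,"dy":0,"dz":-3,"ax":0,"ay":0,"az":0,"hand":-1},{"dx":0,"dy":0,"dz":-4,"ax":0,"ay":0,"az":0,"hand":-1},{"dx":0,"dy":0,"dz":-4,"ax":0,"ay":0,"az":0,"hand":-1}]'; python3 plan.py .4991 .316 .225 1.969
```

```text
clock: 9.0
eef_pos: [0.5302, 0.0644, 0.227]
orientation: [0.003, 0.553, 0.833, 0.002]
force: [-0.2, 0.7, 0.1]
grip_width: 0.0772
grasp_force: 0.0
d [9.757 2.766 0.073] a [0.066 0.028 0.01 ] rows>= 4.878361733948699 0.03905670942901679
```

```bash
python3 -m jog '[{"dx":1.5,"dy":0.4,"dz":0,"ax":0,"ay":0,"az":0,"hand":-0.3},{"dx":3,"dy":0.8,"dz":0,"ax":0,"ay":0,"az":0,"hand":-0.3},{"dx":4.5,"dy":1.3,"dz":0.2,"ax":0,"ay":0,"az":0,"hand":-0.3},{"dx":6,"dy":1.8,"dz":0.6,"ax":0,"ay":0,"az":0,"hand":-0.3},{"dx":7.5,"dy":2.2,"dz":1,"ax":0,"ay":0,"az":0,"hand":-0.3},{"dx":9,"dy":2.5,"dz":1.2,"ax":0,"ay":0,"az":0,"hand":-0.3},{"dx":9.8,"dy":2.8,"dz":1.2,"ax":0,"ay":0,"az":0,"hand":-0.3},{"dx":9.8,"dy":2.8,"dz":1.2,"ax":0,"ay":0,"az":0,"hand":-0.3},{"dx":9.8,"dy":2.8,"dz":1.2,"ax":0,"ay":0,"az":0,"hand":-0.3},{"dx":9.8,"dy":2.8,"dz":1.2,"ax":0,"ay":0,"az":0,"hand":-0.3}]'; python3 plan.py .4991 .316 .065 1.969
python3 - <<'E'
from workcell import snapshot
import cv2,numpy as np
c=lambda im,x,y,w,h:cv2.resize(im[y:y+h,x:x+w],None,fx=6,fy=6,interpolation=cv2.INTER_CUBIC)
t=snapshot('top')[:,:,::-1];s=snapshot('scene')[:,:,::-1]
cv2.imwrite('pics/c_t.png',t);cv2.imwrite('pics/c_s.png',s)
cv2.imwrite('pics/c1.png',np.vstack([np.hstack([c(t,210,200,65,50),c(s,275,150,65,50)]),np.hstack([c(t,125,190,65,50),c(s,345,110,65,50)])])[:600,:800])
E
```

```text
clock: 10.0
eef_pos: [0.4979, 0.3149, 0.1931]
orientation: [0.0, 0.554, 0.833, -0.001]
force: [0.4, -0.8, 0.1]
grip_width: 0.06
grasp_force: 0.0
d [0.029 0.066 5.126] a [-0.01   0.014 -0.013] rows>= 2.562814292946999 0.008468349419145668
```

View pics/c1.png

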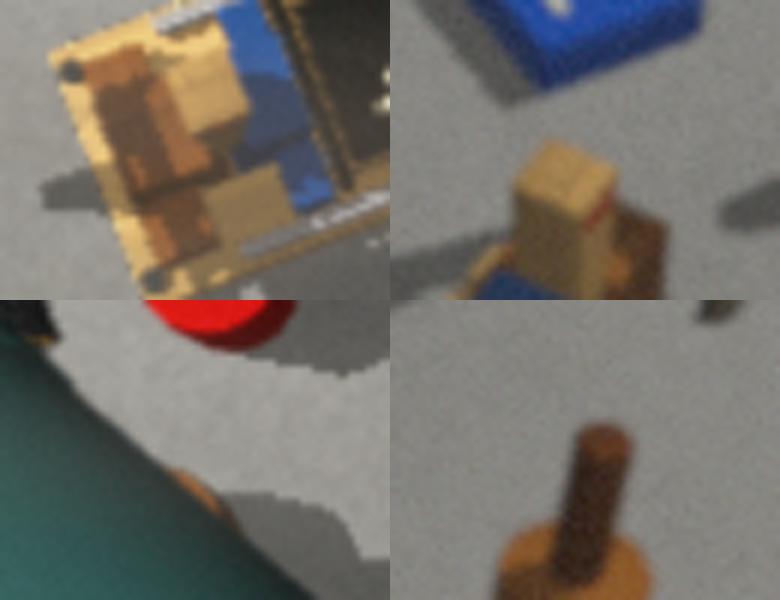

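The wedge stands upright in the slot, with its head at crop (206,92) in the top view and (567,180) in the scene view. The mallet is undisturbed. I'll triangulate the wedge head and go down for the mallet.

```bash
python3 - <<'E'
from h import *
a=np.array([206.5/6+210-.5,92.5/6+200-.5]); b=np.array([(567.5-390)/6+275-.5,180.5/6+150-.5])
r=least_squares(lambda P:np.r_[proj('top',P)[0]-a,proj('scene',P)[0]-b],[.53,.065,.15]);print(r.x,r.fun)
for z in(.148,.153):print(at('top',a,z),at('scene',b,z))
E
python3 -m jog '[{"dx":0.03,"dy":0.06,"dz":1,"ax":0,"ay":0,"az":0,"hand":-0.3},{"dx":0.03,"dy":0.06,"dz":2,"ax":0,"ay":0,"az":0,"hand":-0.3},{"dx":0.03,"dy":0.06,"dz":3,"ax":0,"ay":0,"az":0,"hand":-0.3},{"dx":0.03,"dy":0.06,"dz":4,"ax":0,"ay":0,"az":0,"hand":-0.3},{"dx":0.03,"dy":0.06,"dz":4.7,"ax":0,"ay":0,"az":0,"hand":-0.3},{"dx":0.03,"dy":0.06,"dz":5.1,"ax":0,"ay":0,"az":0,"hand":-0.3},{"dx":0.03,"dy":0.06,"dz":5.1,"ax":0,"ay":0,"az":0,"hand":-0.3},{"dx":0.03,"dy":0.06,"dz":5.1,"ax":0,"ay":0,"az":0,"hand":-0.3}]'
```

```text
[0.52941342 0.06530091 0.14570264] [-0.28240889 -0.18388153 -0.290995    0.032429  ]
[0.52861729 0.06446656 0.148     ] [0.53139495 0.06452539 0.148     ]
[0.52788008 0.06422777 0.153     ] [0.53509687 0.06156073 0.153     ]
clock: 10.9
eef_pos: [0.499, 0.3184, 0.0669]
orientation: [0.0, 0.553, 0.833, 0.001]
force: [-0.4, -0.3, 0.3]
grip_width: 0.0593
grasp_force: 0.0
```

```bash
python3 -m jog '[{"dx":0,"dy":0,"dz":0,"ax":0,"ay":0,"az":0,"hand":1},{"dx":0,"dy":0,"dz":0,"ax":0,"ay":0,"az":0,"hand":1},{"dx":0,"dy":0,"dz":0,"ax":0,"ay":0,"az":0,"hand":1},{"dx":0,"dy":0,"dz":0,"ax":0,"ay":0,"az":0,"hand":1},{"dx":0,"dy":0,"dz":0,"ax":0,"ay":0,"az":0,"hand":1},{"dx":0,"dy":0,"dz":0,"ax":0,"ay":0,"az":0,"hand":1},{"dx":0,"dy":0,"dz":0,"ax":0,"ay":0,"az":0,"hand":1},{"dx":0,"dy":0,"dz":0,"ax":0,"ay":0,"az":0,"hand":1},{"dx":0,"dy":0,"dz":0,"ax":0,"ay":0,"az":0,"hand":1},{"dx":0,"dy":0,"dz":0,"ax":0,"ay":0,"az":0,"hand":1}]'
```

```text
clock: 11.9
eef_pos: [0.4985, 0.3181, 0.0663]
orientation: [0.0, 0.553, 0.833, 0.0]
force: [-0.3, -0.2, 3.8]
grip_width: 0.0246
grasp_force: 30.0
```

```bash
python3 -m jog '[{"dx":0,"dy":0,"dz":-0.5,"ax":0,"ay":0,"az":0,"hand":1},{"dx":0,"dy":0,"dz":-1.5,"ax":0,"ay":0,"az":0,"hand":1},{"dx":0,"dy":0,"dz":-3,"ax":0,"ay":0,"az":0,"hand":1},{"dx":0,"dy":0,"dz":-4.5,"ax":0,"ay":0,"az":0,"hand":1},{"dx":0,"dy":0,"dz":-6,"ax":0,"ay":0,"az":0,"hand":1},{"dx":0,"dy":0,"dz":-7,"ax":0,"ay":0,"az":0,"hand":1},{"dx":0,"dy":0,"dz":-7,"ax":0,"ay":0,"az":0,"hand":1},{"dx":0,"dy":0,"dz":-7,"ax":0,"ay":0,"az":0,"hand":1},{"dx":0,"dy":0,"dz":-7,"ax":0,"ay":0,"az":0,"hand":1}]'; python3 plan.py .5290 .0665 .235 1.969
```

```text
clock: 12.8
eef_pos: [0.4976, 0.317, 0.2392]
orientation: [-0.001, 0.553, 0.833, -0.002]
force: [0.2, 0.1, -2.3]
grip_width: 0.0244
grasp_force: 30.0
d [-9.722 -2.734  0.184] a [-0.039  0.008  0.009] rows>= 4.860904983313958 0.023178469405617193
```

```bash
python3 -m jog '[{"dx":-1,"dy":-0.3,"dz":0,"ax":0,"ay":0,"az":0,"hand":1},{"dx":-2.5,"dy":-0.7,"dz":0,"ax":0,"ay":0,"az":0,"hand":1},{"dx":-4,"dy":-1.1,"dz":0,"ax":0,"ay":0,"az":0,"hand":1},{"dx":-5.5,"dy":-1.5,"dz":0,"ax":0,"ay":0,"az":0,"hand":1},{"dx":-7,"dy":-2,"dz":0,"ax":0,"ay":0,"az":0,"hand":1},{"dx":-8.5,"dy":-2.4,"dz":0,"ax":0,"ay":0,"az":0,"hand":1},{"dx":-9.3,"dy":-2.6,"dz":0,"ax":0,"ay":0,"az":0,"hand":1},{"dx":-9.7,"dy":-2.7,"dz":0,"ax":0,"ay":0,"az":0,"hand":1},{"dx":-9.7,"dy":-2.7,"dz":0,"ax":0,"ay":0,"az":0,"hand":1},{"dx":-9.7,"dy":-2.7,"dz":0,"ax":0,"ay":0,"az":0,"hand":1},{"dx":-9.7,"dy":-2.7,"dz":0,"ax":0,"ay":0,"az":0,"hand":1}]'; python3 plan.py .5290 .0665 .217 1.969; python3 -c "
from workcell import telemetry
s=telemetry.observe();print(s['force'],s['eef_pos'])"
```

```text
clock: 13.9
eef_pos: [0.53, 0.0704, 0.241]
orientation: [-0.0, 0.552, 0.834, 0.0]
force: [-0.4, 0.8, -3.1]
grip_width: 0.0245
grasp_force: 30.0
d [-0.128 -0.099  0.959] a [-0.002 -0.011  0.044] rows>= 0.47968738002388217 0.02563992928561578
[-0.36501675  0.84162774 -3.12972812] [0.53004722 0.07038718 0.24098713]
```

```bash
python3 -m jog '[{"dx":-0.08,"dy":-0.1,"dz":0.3,"ax":0,"ay":0,"az":0,"hand":1},{"dx":-0.08,"dy":-0.1,"dz":0.6,"ax":0,"ay":0,"az":0,"hand":1},{"dx":-0.08,"dy":-0.1,"dz":0.8,"ax":0,"ay":0,"az":0,"hand":1},{"dx":-0.08,"dy":-0.1,"dz":0.88,"ax":0,"ay":0,"az":0,"hand":1},{"dx":-0.08,"dy":-0.1,"dz":0.94,"ax":0,"ay":0,"az":0,"hand":1},{"dx":-0.08,"dy":-0.1,"dz":0.98,"ax":0,"ay":0,"az":0,"hand":1},{"dx":-0.08,"dy":-0.1,"dz":1.02,"ax":0,"ay":0,"az":0,"hand":1},{"dx":-0.08,"dy":-0.1,"dz":1.06,"ax":0,"ay":0,"az":0,"hand":1}]'
```

```text
clock: 14.7
eef_pos: [0.5291, 0.0656, 0.2148]
orientation: [0.0, 0.553, 0.833, 0.0]
force: [-0.1, -0.1, -2.9]
grip_width: 0.0247
grasp_force: 30.0
```

```bash
python3 -m jog '[{"dx":0,"dy":0,"dz":0.04,"ax":0,"ay":0,"az":0,"hand":1},{"dx":0,"dy":0,"dz":0.08,"ax":0,"ay":0,"az":0,"hand":1},{"dx":0,"dy":0,"dz":0.12,"ax":0,"ay":0,"az":0,"hand":1},{"dx":0,"dy":0,"dz":0.16,"ax":0,"ay":0,"az":0,"hand":1},{"dx":0,"dy":0,"dz":0.2,"ax":0,"ay":0,"az":0,"hand":1}]'
```

```text
clock: 15.2
eef_pos: [0.5296, 0.0655, 0.2102]
orientation: [0.001, 0.553, 0.833, 0.0]
force: [0.3, -0.6, 4.8]
grip_width: 0.0244
grasp_force: 30.0
```

```bash
python3 -m jog '[{"dx":0,"dy":0,"dz":0.04,"ax":0,"ay":0,"az":0,"hand":1},{"dx":0,"dy":0,"dz":0.08,"ax":0,"ay":0,"az":0,"hand":1},{"dx":0,"dy":0,"dz":0.12,"ax":0,"ay":0,"az":0,"hand":1},{"dx":0,"dy":0,"dz":0.16,"ax":0,"ay":0,"az":0,"hand":1}]'
```

```text
clock: 15.6
eef_pos: [0.5298, 0.0653, 0.2064]
orientation: [0.001, 0.553, 0.833, 0.0]
force: [0.2, 0.2, 6.0]
grip_width: 0.0244
grasp_force: 30.0
```

```bash
python3 -m jog '[{"dx":0,"dy":0,"dz":0.04,"ax":0,"ay":0,"az":0,"hand":1},{"dx":0,"dy":0,"dz":0.08,"ax":0,"ay":0,"az":0,"hand":1},{"dx":0,"dy":0,"dz":0.12,"ax":0,"ay":0,"az":0,"hand":1}]'
```

```text
clock: 15.9
eef_pos: [0.5299, 0.0652, 0.2034]
orientation: [0.001, 0.553, 0.833, 0.0]
force: [0.0, -0.7, 6.5]
grip_width: 0.0246
grasp_force: 30.0
```

```bash
python3 -m jog '[{"dx":0,"dy":0,"dz":0.04,"ax":0,"ay":0,"az":0,"hand":1},{"dx":0,"dy":0,"dz":0.08,"ax":0,"ay":0,"az":0,"hand":1},{"dx":0,"dy":0,"dz":0.12,"ax":0,"ay":0,"az":0,"hand":1}]'
```

```text
clock: 16.2
eef_pos: [0.5302, 0.0651, 0.2008]
orientation: [0.001, 0.553, 0.833, 0.0]
force: [0.2, -3.2, 10.4]
grip_width: 0.0246
grasp_force: 30.0
```

```bash
python3 -m jog '[{"dx":0,"dy":0,"dz":0.02,"ax":0,"ay":0,"az":0,"hand":1},{"dx":0,"dy":0,"dz":0.02,"ax":0,"ay":0,"az":0,"hand":1},{"dx":0,"dy":0,"dz":0.02,"ax":0,"ay":0,"az":0,"hand":1}]'
```

```text
clock: 16.5
eef_pos: [0.5302, 0.0651, 0.2005]
orientation: [0.001, 0.553, 0.833, 0.0]
force: [0.5, -1.1, 9.1]
grip_width: 0.0246
grasp_force: 30.0
```

```bash
python3 -m jog '[{"dx":0,"dy":0,"dz":0.04,"ax":0,"ay":0,"az":0,"hand":1},{"dx":0,"dy":0,"dz":0.06,"ax":0,"ay":0,"az":0,"hand":1},{"dx":0,"dy":0,"dz":0.06,"ax":0,"ay":0,"az":0,"hand":1}]'
```

```text
clock: 16.8
eef_pos: [0.5305, 0.0651, 0.1995]
orientation: [0.002, 0.553, 0.833, 0.0]
force: [-0.7, -2.4, 12.3]
grip_width: 0.0249
grasp_force: 30.0
```

The force climbs at about 3 N/mm and now reads about 15.4 N on the wedge, so it is tight. I'll lift off and return the mallet to its original spot.

```bash
python3 -m jog '[{"dx":0,"dy":0,"dz":-0.2,"ax":0,"ay":0,"az":0,"hand":1},{"dx":0,"dy":0,"dz":-0.8,"ax":0,"ay":0,"az":0,"hand":1},{"dx":0,"dy":0,"dz":-1.6,"ax":0,"ay":0,"az":0,"hand":1},{"dx":0.5,"dy":0.1,"dz":-1.8,"ax":0,"ay":0,"az":0,"hand":1},{"dx":2,"dy":0.6,"dz":-1.8,"ax":0,"ay":0,"az":0,"hand":1},{"dx":3.5,"dy":1,"dz":-1.8,"ax":0,"ay":0,"az":0,"hand":1},{"dx":5,"dy":1.5,"dz":-1.8,"ax":0,"ay":0,"az":0,"hand":1},{"dx":6.5,"dy":1.9,"dz":-1.4,"ax":0,"ay":0,"az":0,"hand":1},{"dx":8,"dy":2.3,"dz":-0.5,"ax":0,"ay":0,"az":0,"hand":1},{"dx":9.2,"dy":2.6,"dz":0.5,"ax":0,"ay":0,"az":0,"hand":1},{"dx":9.8,"dy":2.8,"dz":1.5,"ax":0,"ay":0,"az":0,"hand":1},{"dx":9.8,"dy":2.8,"dz":2.5,"ax":0,"ay":0,"az":0,"hand":1},{"dx":9.8,"dy":2.8,"dz":3.5,"ax":0,"ay":0,"az":0,"hand":1},{"dx":9.8,"dy":2.8,"dz":4.2,"ax":0,"ay":0,"az":0,"hand":1},{"dx":9.8,"dy":2.8,"dz":4.2,"ax":0,"ay":0,"az":0,"hand":1},{"dx":9.8,"dy":2.8,"dz":4.2,"ax":0,"ay":0,"az":0,"hand":1}]';python3 plan.py .4985 .3181 .0663 1.969
python3 - <<'E'
from workcell import snapshot
import cv2,numpy as np
c=lambda im,x,y,w,h:cv2.resize(im[y:y+h,x:x+w],None,fx=6,fy=6,interpolation=cv2.INTER_CUBIC)
t=snapshot('top')[:,:,::-1];s=snapshot('scene')[:,:,::-1]
cv2.imwrite('pics/d1.png',np.vstack([np.hstack([c(t,210,185,65,65),c(s,275,150,65,65)])[:300],np.hstack([c(t,125,190,65,50),c(s,345,110,65,70)[:300]])])[:600,:800])
E
```

```text
clock: 18.4
eef_pos: [0.4976, 0.3193, 0.0927]
orientation: [-0.0, 0.553, 0.833, -0.0]
force: [-0.7, 0.3, -2.1]
grip_width: 0.0241
grasp_force: 30.0
d [-0.059  0.016  1.057] a [-0.009 -0.008  0.018] rows>= 0.528519195660481 0.010779105405002222
```

View pics/d1.png

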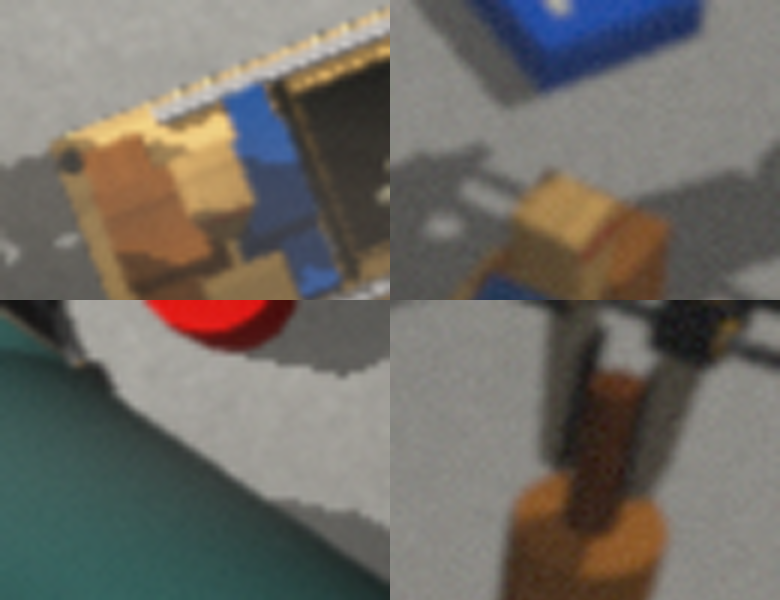

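The wedge is upright and deeper, its head at scene crop (567,212) against (567,180) before. The mallet hangs upright in the fingers, so I lower it onto the table.

```bash
python3 -m jog '[{"dx":0,"dy":0,"dz":0.4,"ax":0,"ay":0,"az":0,"hand":1},{"dx":0,"dy":0,"dz":0.7,"ax":0,"ay":0,"az":0,"hand":1},{"dx":0,"dy":0,"dz":0.85,"ax":0,"ay":0,"az":0,"hand":1},{"dx":0,"dy":0,"dz":0.93,"ax":0,"ay":0,"az":0,"hand":1},{"dx":0,"dy":0,"dz":0.97,"ax":0,"ay":0,"az":0,"hand":1},{"dx":0,"dy":0,"dz":0.97,"ax":0,"ay":0,"az":0,"hand":1}]'
```

```text
clock: 19.1
eef_pos: [0.4982, 0.3186, 0.0684]
orientation: [-0.0, 0.553, 0.833, -0.0]
force: [0.6, 0.3, -3.3]
grip_width: 0.0245
grasp_force: 30.0
```

```bash
python3 -m jog '[{"dx":0,"dy":0,"dz":0.04,"ax":0,"ay":0,"az":0,"hand":1},{"dx":0,"dy":0,"dz":0.08,"ax":0,"ay":0,"az":0,"hand":1},{"dx":0,"dy":0,"dz":0.1,"ax":0,"ay":0,"az":0,"hand":1},{"dx":0,"dy":0,"dz":0.1,"ax":0,"ay":0,"az":0,"hand":1}]'
```

```text
clock: 19.5
eef_pos: [0.4984, 0.3186, 0.0663]
orientation: [0.0, 0.553, 0.833, 0.0]
force: [-1.0, -0.5, 0.4]
grip_width: 0.0245
grasp_force: 30.0
```

Force has gone from -3.3 to about 0 N, so the mallet is on the table. I release and rise.

```bash
python3 -m jog '[{"dx":0,"dy":0,"dz":0,"ax":0,"ay":0,"az":0,"hand":0.4},{"dx":0,"dy":0,"dz":0,"ax":0,"ay":0,"az":0,"hand":0.2},{"dx":0,"dy":0,"dz":0,"ax":0,"ay":0,"az":0,"hand":-0.3},{"dx":0,"dy":0,"dz":0,"ax":0,"ay":0,"az":0,"hand":-0.3},{"dx":0,"dy":0,"dz":0,"ax":0,"ay":0,"az":0,"hand":-0.3},{"dx":0,"dy":0,"dz":0,"ax":0,"ay":0,"az":0,"hand":-0.3},{"dx":0,"dy":0,"dz":0,"ax":0,"ay":0,"az":0,"hand":-0.3},{"dx":0,"dy":0,"dz":-1,"ax":0,"ay":0,"az":0,"hand":-0.3},{"dx":0,"dy":0,"dz":-2.5,"ax":0,"ay":0,"az":0,"hand":-0.3},{"dx":0,"dy":0,"dz":-4,"ax":0,"ay":0,"az":0,"hand":-0.3},{"dx":0,"dy":0,"dz":-5.2,"ax":0,"ay":0,"az":0,"hand":-0.3},{"dx":0,"dy":0,"dz":-5.2,"ax":0,"ay":0,"az":0,"hand":-0.3},{"dx":0,"dy":0,"dz":-5.2,"ax":0,"ay":0,"az":0,"hand":-0.3},{"dx":0,"dy":0,"dz":-5.2,"ax":0,"ay":0,"az":0,"hand":-0.3}]'
python3 - <<'E'
from workcell import snapshot
import cv2
cv2.imwrite('pics/e1.png',cv2.resize(snapshot('scene')[100:280,200:460,::-1],None,fx=3,fy=3,interpolation=cv2.INTER_CUBIC))
E
```

```text
clock: 20.9
eef_pos: [0.4977, 0.3178, 0.1947]
orientation: [-0.0, 0.553, 0.833, -0.001]
force: [0.2, 0.2, 0.5]
grip_width: 0.0599
grasp_force: 0.0
```

View pics/e1.png

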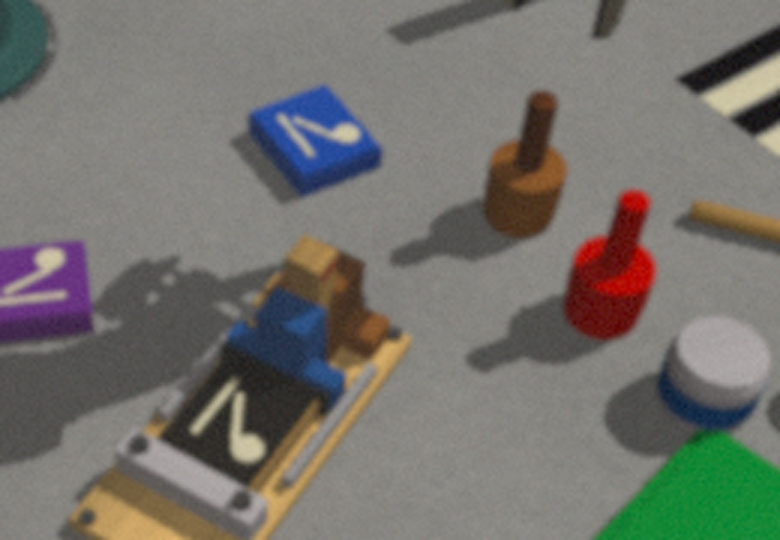

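The mallet stands upright and free at crop (525,170). The wedge is seated in the slot at (312,255), and the gripper is clear above.

```bash
python3 -c "
from workcell import job
print(job.finish_job())"
```

```text
the job is handed in; nothing more can be done
None
```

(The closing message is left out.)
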